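# Unlatch the bottle case and stand the fallen bottle in it

### The job

A reagent bottle has toppled on the worktop and belongs back in the aluminium case. Open the case by pulling up the recessed paddle handle in its lid, raise the lid until it stands fully open, then pick up the fallen bottle and set it gently upright on the floor of the case (do not drop it in), leaving the bottle that is already in there standing.

Things in the scene. Friction and masses are not known exactly. Their poses are not given: they have to be found in the camera images.
- case: Closed aluminium clamshell case, fixed, 160 deep (x) x 280 wide (y) x 120 mm high, 16 mm wire handles on its ends. Origin: centre of its underside, on the worktop; z up, +x from its front (robot side) to its hinged back, +y to its left end. Lower half 55 mm high, 4 mm walls, a small 12 mm keeper inside the middle of the front rim. The lid is the 65 mm upper half.
- case_floor (a point): Centre of the flat inner floor of the case, 4 mm above the worktop; 152 x 272 mm inside, no dividers. Axes as the case's.
- case_hinge (a point): Centre of the lid's hinge line at the case's back rim, (80, 0, 55) mm in the case frame; the line runs along the case's y.
- lid (a joint): Lid angle, rad: 0 shut and latched, 1.5 fully open (stop); the front edge rises. It stays latched until the paddle is pulled up by about 0.25 rad. A damped gas stay acts on it: let go below about 0.3 rad it sinks (shut, or ajar on the latch bolt), above about 0.65 rad it rises slowly by itself to the stop. Open, it takes up 70 mm behind the case.
- paddle (a joint): Paddle angle relative to the lid, rad: 0 flush, 0.6 pulled up to its stop; springs back (2 to 5 N at its free end). Above about 0.25 the latch is free; it needs holding only until the lid has begun to rise.
- paddle_grip (a point): Centre of the grip block at the free (front) end of the steel paddle: 24 long (x), 34 wide (y), 14 mm thick, flat sides to pinch along y, its top level with the lid. Moves with paddle and lid. Shut, it is at (-45, 0, 113) mm in the case frame, its pivot line (along y) at (8, 0, 113) mm: 53 mm behind the grip.
- dish (a point): Centre of the mouth of the black recessed dish in the lid's top that holds the paddle: 86 (x) x 110 (y) x 34 mm deep, leaving 38 mm free on each side of the grip block, 15 mm in front of it and 20 mm below it. Moves with the lid; axes as the case's when shut.
- bottle_mid (a point): Fallen clear bottle with a screw cap, lying on the worktop: 56 mm diameter, 105 mm tall, 0.13 to 0.27 kg. Point on its axis half-way up, 52.5 mm from the base; z points from base to cap along its axis. The body is cylindrical up to about 65 mm from the base, the cap is 32 mm wide (88 to 105 mm from the base).
- bottle_in_mid (a point): Bottle of the same shape and size that already stands upright in the left (+y) end of the case, its axis 90 to 104 mm from the case's middle; hidden while the case is shut. Point half-way up its axis; z up.

How it is judged (in metres and radians):
On the way, in this order (a step that is already met when the one before it is completed fails the run):
1. the paddle is pulled up far enough to trip the latch (value of joint paddle above 0.22 rad), for 0.05 s.
2. the lid stands open (value of joint lid above 1.3 rad), for 0.2 s.
At the end, for the whole second after the job is handed in: The lid is open beyond 1.3 rad; the bottle that had fallen stands upright (within 0.12 rad) and at rest on the floor of the case, inside its walls (its middle 50 to 64 mm above the worktop); the other bottle in the case is still upright (within 0.12 rad) (value of joint lid above 1.3 rad and angle between each of bottle_mid, bottle_in_mid's own z axis and vertical below 0.12 rad and z of bottle_mid in the frame of case between 0.05 and 0.064 m and x of bottle_mid in the frame of case between -0.076 and 0.076 m and y of bottle_mid in the frame of case between -0.136 and 0.136 m and linear speed of bottle below 0.02 m/s); the robot touches nothing.
It fails at once if the bottle already in the case is knocked over (angle between bottle_in_mid's own z axis and vertical above 0.6 rad).
It fails at once if the fallen bottle is dropped into the case: let go over the case with its base more than about 20 mm above the case's floor (z of bottle_mid in the frame of case above 0.077 m and x of bottle_mid in the frame of case between -0.08 and 0.08 m and y of bottle_mid in the frame of case between -0.14 and 0.14 m and contact force between the fingers and bottle below 0.05 N).
It also fails if it takes over 64 s, if anything falls off the work surface, if the arm or the gripper's body presses on something with over 40 N, if the wrist force passes 120 N, or if a joint passes its speed limit or range.

### The arm

A 7-joint arm with a two-finger parallel gripper is mounted at the origin on a cart in front of the work surface, level with it; the furniture and walls round the work are solid. World frame = base frame: x ahead of the robot, y to its left, z up, the work surface at z = 0. Lengths are in m, angles in degrees, forces in N, time in s.
With the tool pointing down it reaches from about 0.425 to 0.875 m from the base axis. Payload 4.7 kg.
Tool frame: the origin (TCP) lies on the centre line of the jaws, within the pads' length; the fingertips stand ahead of it and the grasp point (between the pads) lies 2 mm behind it (env.tip_reach is the x of the fingertips in the tool frame, in m); x points along the fingers, z is the direction in which the jaws open and shut, and the axes are right-handed (so a half turn about x gives the same grasp; the last joint's range is limited). The gripper opens to 87 mm and grips with 3 to 60 N. Pads are 19 mm wide; open, the fingers measure 117 mm over their backs; the gripper's body (75 mm by 190 mm) begins 51 mm behind the grasp point.
Start: joints at [65.094, 18.392, -4.016, 83.108, 1.295, 78.541, -3.26], TCP at [0.282, -0.586, 0.24] pointing down, gripper open.
Joint ranges: [-163.93, 163.93], [-17.29, 119.83], [-79.2, 71.16], [3.27, 140.29], [-89.18, 269.18], [5.43, 117.66], [-154.24, 154.24]. Speed limits (degrees/s): [147.25, 147.25, 180, 180, 180, 180, 180].

### API

Orientations are given as [roll, pitch, yaw] about the fixed x, y, z axes, in that order (R = Rz(yaw) Ry(pitch) Rx(roll)).
In Python, from cell import telemetry, optics, env, models gives the robot as it stands.
- The arm moves only by the shell command python3 -m pendant 'ROWS' [FORCE]. ROWS is JSON, a list of rows, each a list of 3 entries, a list of its own where there are three numbers: the finger opening in mm, from 0 to 87, then the shift along the tool's x, y, z in mm, then the turn, a rotation vector about the tool's x, y, z in rad. A call has 1 to 10 rows; each row is the pose to reach, as a shift and turn from the pose commanded when the call began, along the tool's axes at that moment; what a row does not reach only later rows make up. A row lasts 1/12 s, in which the tool goes at most 41.7 mm and 7.16 degrees, less where a joint would pass 70% of its speed; a pose out of reach is approached as far as the arm can. A call with a gripper value outside its range is refused whole. The fingers move at their own pace and stop on an object; FORCE is the grip in N (left out, the last holds). Time passes only in rows, so rows that repeat a pose let the fingers close. It gives the time, the measured TCP pose, the force and the opening at its end, in the units of the state.
- telemetry.get_obs(): the state, without advancing time (a new reading comes with each control period).
- optics.read_camera(name): name is "side" or "top"; returns a dict with "image" (400x640x3 uint8, blue, green, red), "range_z" (400x640 float32, m along the optical axis (not along the pixel's ray), 0 where there is no reading), "fx", "fy", "cx", "cy" (pixels), "cam_to_world" (4x4, takes a point from camera to world coordinates). Camera axes: x right, y up, looking along -z (the intrinsics and any distortion apply to the point x, -y, -z); pixel columns grow to the right and rows downward; lengths in m; the calibration is good to about 2 mm. A picture is of the moment at which its call begins.
- env.sign_off(): hands the job in, once; it reports no verdict.
Trained networks look in the newest picture that a camera, given by its name, has taken for a name from the list of things; names that differ only in an ending like _2 or _b are one class to them, and where a whole thing is asked for, a point or a joint stands for the part that bears it (a point fixed in the world has none). Each returns a list of dicts, best first, with "confidence" (0 to 1); they miss things now and then, are a little off and sometimes report something else, mostly with a low value. They report only what shows in the picture. A call takes as long as a camera call.
- models.masks_of(camera, label): "pixels" (400x640 bool, what is visible of it) and "extent" ([left, top, right, bottom] as shares, 0 to 1, of the picture: columns of its width, rows of its height, round what is visible of it).
- models.landmark_of(camera, label): "centre" ([row, column] as shares, 0 to 1, of the picture: columns of its width, rows of its height: a listed point, or the origin of a listed thing).
The state is a dict: "time_s": time; "qpos": joint angles; "joint_velocities": joint speeds; "effort": joint torques, N m; "tool_pos": TCP position; "tool_rot": TCP orientation; "force": force on the tool from outside, world axes, zero at the start; "wrist_torque": the same for the moment, N m; "grip_width": finger opening in m.
Only numpy, scipy, OpenCV 4.12 (cv2) and the standard library are available. Lean on these libraries where they do the work, as an engineer would, in place of code of your own. Each camera call takes 0.05 s, during which the arm holds its last target.

## Working session

There is one attempt and no reset: what is moved stays moved. The work goes in short steps, Python scripts to look and compute and a shell command to move; the robot and the scene stay as the last step left them, time stands still between calls to the robot, and variables do not carry over. Pictures are saved under pics/ and viewed, and the job is handed in when it is done.

```bash
ls; mkdir -p pics; cat > h.py <<'E'
import numpy as np, cv2
from cell import telemetry, optics, env, models
def shot(n,fn):
    c=optics.read_camera(n); cv2.imwrite('pics/'+fn,c['image']); return c
def px2w(c,r,col,z=None):
    # r,col pixels; depth from image or given range
    d=c['range_z'][int(round(r)),int(round(col))] if z is None else z
    p=np.array([(col-c['cx'])/c['fx']*d, -(r-c['cy'])/c['fy']*d, -d,1])
    return (c['cam_to_world']@p)[:3]
def ray_plane(c,r,col,zw):
    o=c['cam_to_world'][:3,3]; v=c['cam_to_world'][:3,:3]@np.array([(col-c['cx'])/c['fx'],-(r-c['cy'])/c['fy'],-1])
    return o+v*(zw-o[2])/v[2]
def cloud(c,m):
    r,k=np.nonzero(m&(c['range_z']>0)); d=c['range_z'][r,k]
    P=np.stack([(k-c['cx'])/c['fx']*d,-(r-c['cy'])/c['fy']*d,-d,np.ones_like(d)])
    return (c['cam_to_world']@P)[:3].T
E
python3 - <<'E'
from h import *
np.set_printoptions(precision=4,suppress=True)
print(telemetry.get_obs(), env.tip_reach)
for n in ['side','top']:
    c=shot(n,n+'0.png'); print(n,[c[k] for k in ['fx','fy','cx','cy']], [k for k in c], c['cam_to_world'])
    for l in ['case','paddle_grip','dish','case_hinge','bottle_mid','case_floor']:
        for d in models.landmark_of(n,l)[:2]:
            r,k=d['centre'][0]*400,d['centre'][1]*640
            print(l,round(d['confidence'],2),round(r,1),round(k,1),px2w(c,min(r,399),min(k,639)))
E
```

```text
pics
{'time_s': 0.0, 'qpos': array([65.0938, 18.4392, -4.0156, 83.1785,  1.2962, 78.5413, -3.2604]), 'joint_velocities': array([-0.0093, -0.0842,  0.0832, -0.005 , -0.0369,  0.056 ,  0.0221]), 'effort': array([  0.0012, -49.1288,  -0.403 , -31.2523,  -0.0639,   0.0437,
         0.0002]), 'tool_pos': array([ 0.2817, -0.5852,  0.2384]), 'tool_rot': array([-176.4075,   89.8861,  119.3084]), 'force': array([ 0.2869, -0.4897, -0.7302]), 'wrist_torque': array([0.0088, 0.0149, 0.003 ]), 'grip_width': 0.08688501090706797} 0.017
side [464.980618262883, 464.980618262883, 322.4974824452059, 200.95158769446425] ['image', 'range_z', 'fx', 'fy', 'cx', 'cy', 'cam_to_world'] [[-0.6364 -0.6703  0.3818  0.9753]
 [ 0.7712 -0.5617  0.2995  0.2687]
 [ 0.0137  0.485   0.8744  1.1655]
 [ 0.      0.      0.      1.    ]]
case 0.74 159.0 236.2 [ 0.5688 -0.3497  0.1208]
paddle_grip 0.58 132.7 244.0 [ 0.4893 -0.3991  0.1153]
dish 0.57 131.1 235.9 [ 0.5024 -0.4166  0.1209]
dish 0.43 164.6 212.8 [ 0.6066 -0.4131  0.0756]
case_hinge 0.68 163.2 211.3 [ 0.6058 -0.4198  0.0754]
bottle_mid 0.75 257.0 412.3 [0.467  0.1694 0.0501]
top [439.34721495889255, 439.34721495889255, 319.8806908729838, 195.90693079962247] ['image', 'range_z', 'fx', 'fy', 'cx', 'cy', 'cam_to_world'] [[ 0.0215  0.9773 -0.2108  0.2116]
 [-0.9997  0.0225  0.0024 -0.0704]
 [ 0.0071  0.2107  0.9775  1.5455]
 [ 0.      0.      0.      1.    ]]
case 0.84 201.1 417.2 [ 0.5168 -0.4057  0.0817]
paddle_grip 0.77 208.3 421.6 [ 0.4835 -0.4092  0.1274]
dish 0.76 204.6 421.3 [ 0.4975 -0.4104  0.1192]
bottle_mid 0.76 217.2 257.0 [0.4545 0.141  0.048 ]
```

View pics/side0.png

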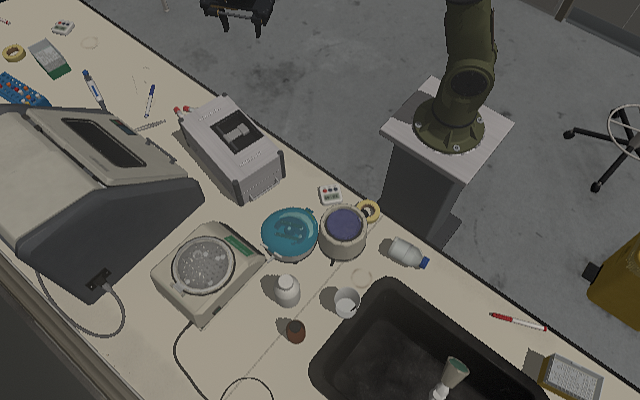

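View pics/top0.png

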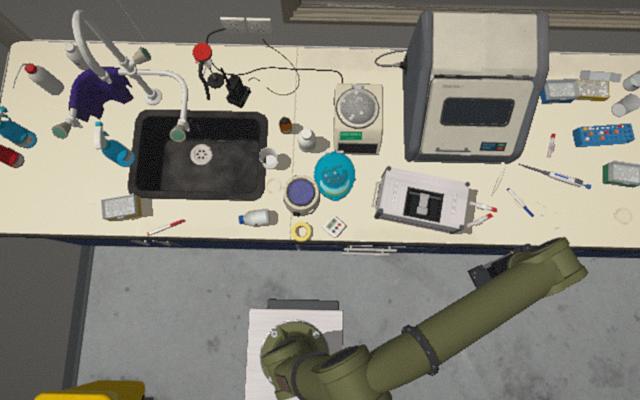

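The side view shows the closed case around (235,150) with the black dish and paddle, and the fallen bottle at (408,253). In the top view the case is at (423,198) and the bottle at (256,217) with its blue cap to the left (+y). Next I fit both poses.

```bash
python3 - <<'E'
from h import *
np.set_printoptions(precision=4,suppress=True)
for n in ['side','top']:
    c=optics.read_camera(n)
    cv2.imwrite(f'pics/{n}_case.png',cv2.resize(c['image'][70:230,150:310] if n=='side' else c['image'][140:260,350:510],None,fx=4,fy=4,interpolation=cv2.INTER_CUBIC))
    d=models.masks_of(n,'case')[0]; P=cloud(c,d['pixels'])
    print(n,d['confidence'],len(P))
    Q=P[(P[:,2]>.11)&(P[:,2]<.13)]; print('ztop',np.median(Q[:,2]),len(Q))
    rc=cv2.minAreaRect((Q[:,:2]*1000).astype(np.float32)); print('case rect',rc, cv2.boxPoints(rc).tolist())
    for l in ['paddle_grip','dish']:
        mm=models.masks_of(n,l)
        for m in mm[:2]:
            A=cloud(c,m['pixels']); print(l,m['confidence'],m['extent'],len(A),A.mean(0),A.min(0),A.max(0))
    for m in models.masks_of(n,'bottle_mid')[:3]:
        A=cloud(c,m['pixels']); print('bottle',m['confidence'],np.array(m['extent'])*[640,400,640,400],A.mean(0),A.min(0),A.max(0), np.percentile(A[:,2],95))
        rc=cv2.minAreaRect((A[:,:2]*1000).astype(np.float32)); print(rc,cv2.boxPoints(rc).tolist())
E
```

```text
side 0.95 6577
ztop 0.12099742754550524 4311
case rect ((525.9534912109375, -419.74224853515625), (287.8795166015625, 165.4652099609375), 79.73584747314453) [[418.8967590332031, -546.6366577148438], [581.7139892578125, -576.120361328125], [633.01025390625, -292.84783935546875], [470.1929931640625, -263.3641357421875]]
paddle_grip 0.69 [0.3456, 0.3132, 0.387, 0.3575] 268 [ 0.5054 -0.4161  0.1177] [ 0.4678 -0.4604  0.0848] [ 0.547  -0.3942  0.1276]
dish 0.59 [0.2855, 0.2335, 0.4533, 0.486] 5898 [ 0.5335 -0.4038  0.1093] [-0.0515 -1.1275 -0.8122] [ 0.6314 -0.2649  0.1283]
bottle 0.67 [386.624 239.92  427.584 265.4  ] [0.465  0.1515 0.0467] [ 0.4204  0.1006 -0.0023] [0.4907 0.2077 0.0633] 0.05764208169888687
((458.12481689453125, 153.25390625), (57.52781295776367, 108.51007080078125), 14.634451866149902) [[416.58648681640625, 198.4815216064453], [444.001708984375, 93.49181365966797], [499.66314697265625, 108.02629089355469], [472.2479248046875, 213.0159912109375]]Traceback (most recent call last):
  File "<stdin>", line 6, in <module>
IndexError: list index out of range
```

```bash
python3 - <<'E'
from h import *
np.set_printoptions(precision=4,suppress=True)
n='top'
c=optics.read_camera(n)
cv2.imwrite(f'pics/{n}_case.png',cv2.resize(c['image'][140:260,350:510],None,fx=4,fy=4,interpolation=cv2.INTER_CUBIC))
P=cloud(c,np.ones((400,640),bool))
Q=P[(P[:,2]>.105)&(P[:,2]<.135)&(abs(P[:,0]-.52)<.13)&(abs(P[:,1]+.42)<.19)]; print('ztop',np.median(Q[:,2]),len(Q))
rc=cv2.minAreaRect((Q[:,:2]*1000).astype(np.float32)); print('case rect',rc, cv2.boxPoints(rc).tolist())
for l in ['paddle_grip','bottle_mid']:
    for m in models.masks_of(n,l)[:2]:
        A=cloud(c,m['pixels']); print(l,m['confidence'],np.array(m['extent'])*[640,400,640,400],len(A),A.mean(0),A.min(0),A.max(0))
        rc=cv2.minAreaRect((A[:,:2]*1000).astype(np.float32)); print(rc,cv2.boxPoints(rc).tolist())
# grip block: high points inside dish
c2=optics.read_camera('side')
for nm,cc in (('top',c),('side',c2)):
    P=cloud(cc,np.ones((400,640),bool))
    y=np.radians(-10.0);
    R=np.array([[np.cos(y),np.sin(y)],[-np.sin(y),np.cos(y)]])
    L=(P[:,:2]-[.526,-.419])@R.T
    s=(abs(L[:,0])<.1)&(abs(L[:,1])<.16)&(P[:,2]>.03)&(P[:,2]<.14)
    L=L[s];Z=P[s,2]
    # height map 6mm
    for xi in np.arange(.084,-.09,-.008):
        print('%5.0f'%(xi*1000),' '.join('%4.0f'%(1000*np.median(Z[q])) if (q:=((abs(L[:,0]-xi)<.004)&(abs(L[:,1]-yi)<.006))).sum() else '  --' for yi in np.arange(.144,-.15,-.012)))
E
```

```text
ztop 0.12016428476640484 3547
case rect ((524.400146484375, -418.7712097167969), (286.1385192871094, 164.8544464111328), 79.4505615234375) [[417.1724853515625, -544.3311157226562], [579.240478515625, -574.5133056640625], [631.6278076171875, -293.2113037109375], [469.559814453125, -263.02911376953125]]
paddle_grip 0.71 [417.92 192.92 425.92 212.92] 213 [ 0.5002 -0.415   0.1143] [ 0.4662 -0.4388  0.0793] [ 0.5379 -0.393   0.1267]
((501.6369323730469, -420.6028137207031), (45.52802658081055, 69.71053314208984), 77.54862213134766) [[462.69329833984375, -435.31622314453125], [530.76416015625, -450.3465576171875], [540.58056640625, -405.889404296875], [472.50970458984375, -390.85906982421875]]
bottle_mid 0.81 [238.208 207.6   271.296 225.   ] 438 [0.4555 0.1494 0.0457] [ 0.4287  0.1029 -0.0038] [0.4952 0.2083 0.0626]
((460.4357604980469, 156.58425903320312), (62.55818176269531, 104.10358428955078), 7.938726902008057) [[422.2673645019531, 203.81712341308594], [436.6455383300781, 100.71122741699219], [498.6041564941406, 109.35139465332031], [484.2259826660156, 212.45729064941406]]
bottle_mid
[... 5445 characters left out ...]
   88  110  122  122  122  121  121  122  120
  -52   78  106  121  120  121  121  121  123  123   --   89  117  102  121   --   --   88  108  120  121  121  122  121  121  120
  -60   86  102  120  121  121  122  122  121  119   --   87   87   87  118   --   92   87  109  121  121  121  121  120  121  121
  -68   84  102  120  121  121  120  120  122  122  116  106  106   98  112  106  114  100  109  120  122  121  121  120  121  121
  -76   77  122  121  121  120  122  122  123  121  121  122  121  121  121  122  123  122  121  120  120  121  121  122  122  118
  -84   --  115   --   --  121  121  120   --   --  118  118  118  118   --  118   --  122  121  121  120  120  120  120  122  121
```

View pics/top_case.png

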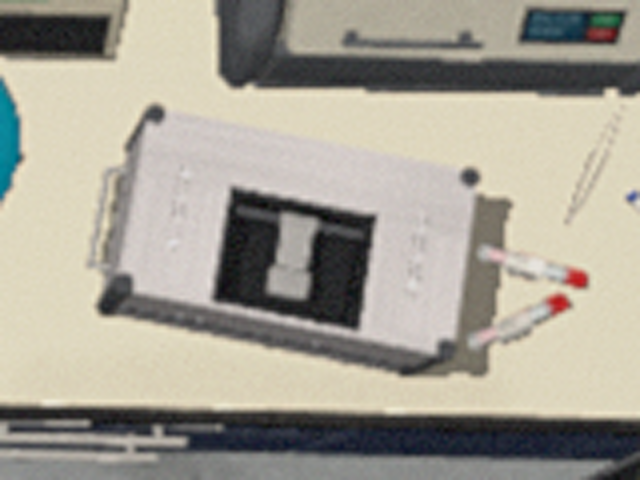

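View pics/side_case.png

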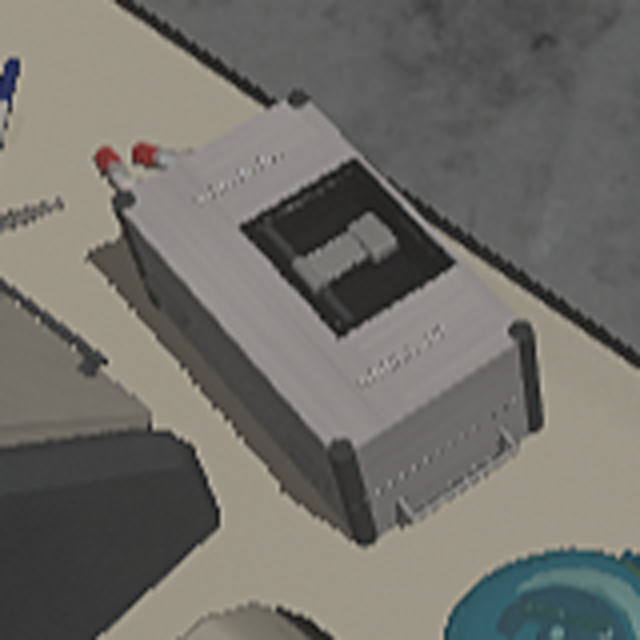

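```bash
cat >> h.py <<'E'
from scipy.spatial.transform import Rotation as Ro
np.set_printoptions(precision=4,suppress=True)
PSI=np.radians(-10.4); C0=np.array([.525,-.4195,0]); RC=Ro.from_euler('z',PSI).as_matrix()
def case(p): return C0+RC@np.array(p)          # case -> world, m
def tool():
    o=telemetry.get_obs(); return np.array(o['tool_pos']),Ro.from_euler('xyz',o['tool_rot'],degrees=True).as_matrix(),o
def Rtool(x,z):
    x=np.array(x,float);x/=np.linalg.norm(x); z=np.array(z,float);z-=x*(x@z);z/=np.linalg.norm(z)
    return np.stack([x,np.cross(z,x),z],1)
def delta(p,R):
    p0,R0,o=tool()
    return np.round(R0.T@(np.array(p)-p0)*1000,1), np.round(Ro.from_matrix(R0.T@R).as_rotvec(),4)
E
python3 - <<'E'
from h import *
p,R,o=tool(); print(R)
y=RC[:,1]
for s in (1,-1):
    Rt=Rtool([0,0,-1],s*y); print(s,delta(case([-.045,0,.20]),Rt), delta(case([-.045,0,.111]),Rt))
E
```

```text
[[ 0.      0.901   0.4339]
 [-0.0001  0.4339 -0.901 ]
 [-1.     -0.      0.0001]]
1 (array([ 39.6, 254.7, -70.8]), array([-2.5113,  0.    ,  0.0001])) (array([128.6, 254.7, -70.8]), array([-2.5113,  0.    ,  0.0001]))
-1 (array([ 39.6, 254.7, -70.8]), array([ 0.6303,  0.0001, -0.    ])) (array([128.6, 254.7, -70.8]), array([ 0.6303,  0.0001, -0.    ]))
```

```bash
python3 -m pendant '[[58,[5,32,-9],[0.1,0,0]],[58,[10,64,-18],[0.2,0,0]],[58,[15,96,-27],[0.3,0,0]],[58,[20,128,-36],[0.4,0,0]],[58,[25,160,-45],[0.5,0,0]],[58,[30,192,-54],[0.6,0,0]],[58,[35,224,-62],[0.63,0,0]],[58,[39.6,254.7,-70.8],[0.6303,0,0]],[58,[39.6,254.7,-70.8],[0.6303,0,0]],[58,[39.6,254.7,-70.8],[0.6303,0,0]]]' 30
python3 - <<'E'
from h import *
print(delta(case([-.045,0,.112]),Rtool([0,0,-1],-RC[:,1])))
c=shot('top','t1.png');cv2.imwrite('pics/t1c.png',cv2.resize(c['image'][120:280,340:540],None,fx=4,fy=4)[:600])
c=shot('side','s1.png');cv2.imwrite('pics/s1c.png',cv2.resize(c['image'][60:210,150:340],None,fx=4,fy=4)[:600])
E
```

```text
time_s: 2.08
tool_pos: [0.4829, -0.4085, 0.1995]
tool_rot: [-174.7, 89.9, 85.2]
force: [-0.3, -1.2, 0.5]
grip_width: 0.0581
(array([87.5, -1.7,  3.3]), array([ 0.0057, -0.0012,  0.0001]))
```

View pics/s1c.png

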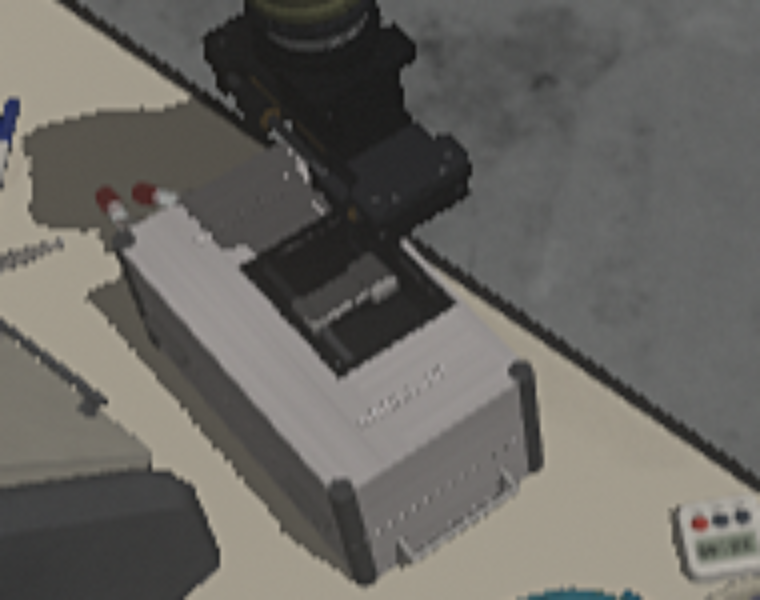

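The gripper hangs over the dish with the grip block (about 385,290 in the crop) between its fingers. I lower it, then close.

```bash
python3 -m pendant '[[58,[20,-1,2],[0.005,0,0]],[58,[40,-1.7,3.3],[0.005,0,0]],[58,[60,-1.7,3.3],[0.005,0,0]],[58,[75,-1.7,3.3],[0.005,0,0]],[58,[82,-1.7,3.3],[0.005,0,0]],[58,[87.5,-1.7,3.3],[0.005,0,0]],[58,[87.5,-1.7,3.3],[0.005,0,0]]]'
python3 - <<'E'
from h import *
p,R,o=tool();print(p,RC.T@(p-C0),o['force'])
E
python3 -m pendant '[[25,[0,0,0],[0,0,0]],[25,[0,0,0],[0,0,0]],[25,[0,0,0],[0,0,0]],[25,[0,0,0],[0,0,0]],[25,[0,0,0],[0,0,0]],[25,[0,0,0],[0,0,0]]]' 35
python3 - <<'E'
from h import *
c=shot('side','s2.png');cv2.imwrite('pics/s2c.png',cv2.resize(c['image'][60:210,150:340],None,fx=4,fy=4)[:600])
p,R,o=tool();print(p,RC.T@(p-C0),o['force'])
E
```

```text
time_s: 2.77
tool_pos: [0.4774, -0.4151, 0.1118]
tool_rot: [-93.8, 89.9, 165.4]
force: [0.4, -0.4, -0.0]
grip_width: 0.0581
[ 0.4774 -0.4151  0.1118] [-0.0476 -0.0042  0.1118] [ 0.3725 -0.414  -0.025 ]
time_s: 3.27
tool_pos: [0.4796, -0.411, 0.1132]
tool_rot: [-173.0, 89.8, 86.4]
force: [-0.6, 6.8, 4.2]
grip_width: 0.034
[ 0.4797 -0.4111  0.1132] [-0.0461  0.0001  0.1132] [-1.7511  5.9111  4.1528]
```

View pics/s2c.png

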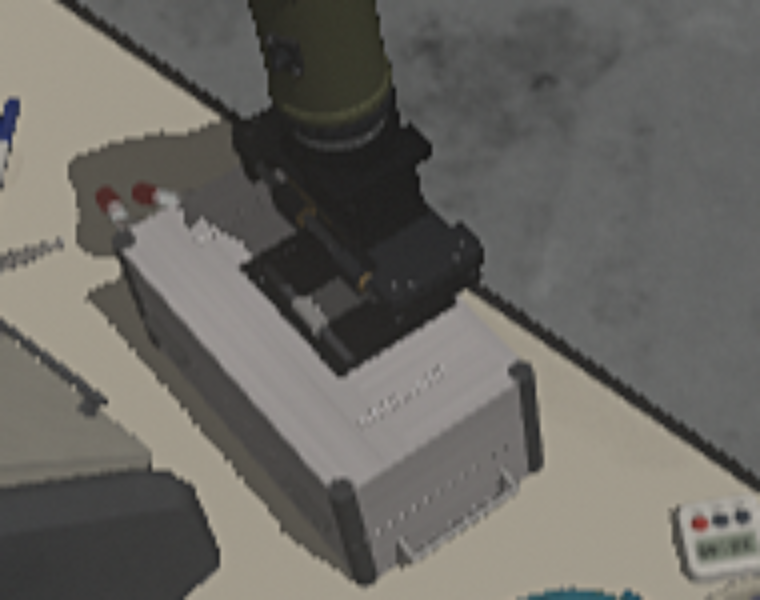

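```bash
cat > path.py <<'E'
from h import *
def g(th,ph):
    r=lambda x,z,a:np.array([x*np.cos(a)+z*np.sin(a),-x*np.sin(a)+z*np.cos(a)])
    piv=r(8-80,113-55,th); q=piv+r(-54,0,th+ph); return np.array([80+q[0],0,55+q[1]])/1000
if __name__=='__main__':
    p,R,o=tool(); print(p,o['force'],o['grip_width'])
    b=g(0,0)
    for th,ph in [(0,.1),(0,.2),(0,.3),(0,.4),(0,.5),(0,.55),(.05,.55),(.1,.57),(.2,.58),(.3,.58),(.4,.58),(.5,.58),(.6,.58),(.7,.58),(.8,.58),(.9,.58)]:
        print(th,ph,np.round(R.T@(RC@(g(th,ph)-b))*1000,1), np.round(g(th,ph)*1000))
E
python3 path.py
```

```text
[ 0.4797 -0.4111  0.1132] [-1.7511  5.9111  4.1528] 0.0338379753727423
0 0.1 [-5.4  0.3 -0. ] [-46.   0. 118.]
0 0.2 [-10.7   1.1  -0. ] [-45.   0. 124.]
0 0.3 [-16.    2.4  -0.1] [-44.   0. 129.]
0 0.4 [-21.    4.3  -0.1] [-42.   0. 134.]
0 0.5 [-25.9   6.6  -0.1] [-39.   0. 139.]
0 0.55 [-28.2   8.   -0.1] [-38.   0. 141.]
0.05 0.55 [-34.   12.4  -0.2] [-34.   0. 147.]
0.1 0.57 [-40.4  17.8  -0.2] [-28.   0. 153.]
0.2 0.58 [-51.1  28.5  -0.3] [-17.   0. 164.]
0.3 0.58 [-60.3  39.9  -0.4] [ -6.   0. 173.]
0.4 0.58 [-68.3  52.2  -0.4] [  6.   0. 181.]
0.5 0.58 [-75.1  65.1  -0.5] [ 19.   0. 188.]
0.6 0.58 [-80.5  78.7  -0.6] [ 33.   0. 193.]
0.7 0.58 [-84.5  92.8  -0.6] [ 47.   0. 197.]
0.8 0.58 [-87.1 107.2  -0.7] [ 61.   0. 200.]
0.9 0.58 [-88.3 121.7  -0.7] [ 76.   0. 201.]
```

```bash
python3 -m pendant '[[25,[-5.4,0.3,0],[0,0,-0.02]],[25,[-10.7,1.1,0],[0,0,-0.04]],[25,[-16,2.4,0],[0,0,-0.06]],[25,[-21,4.3,0],[0,0,-0.08]],[25,[-25.9,6.6,0],[0,0,-0.1]],[25,[-28.2,8,0],[0,0,-0.1]],[25,[-28.2,8,0],[0,0,-0.1]]]' 40
python3 - <<'E'
from h import *
c=shot('side','s3.png');cv2.imwrite('pics/s3c.png',cv2.resize(c['image'][60:210,150:340],None,fx=4,fy=4)[:600])
p,R,o=tool();print(p,RC.T@(p-C0),o['force'],o['grip_width'])
E
```

```text
time_s: 3.9
tool_pos: [0.4875, -0.4125, 0.1386]
tool_rot: [-92.8, 84.2, 166.7]
force: [3.8, 3.8, -11.0]
grip_width: 0.0336
[ 0.4875 -0.4125  0.1385] [-0.0382  0.0001  0.1385] [ 4.5953  3.8703 -9.7045] 0.03367781864905619
```

View pics/s3c.png

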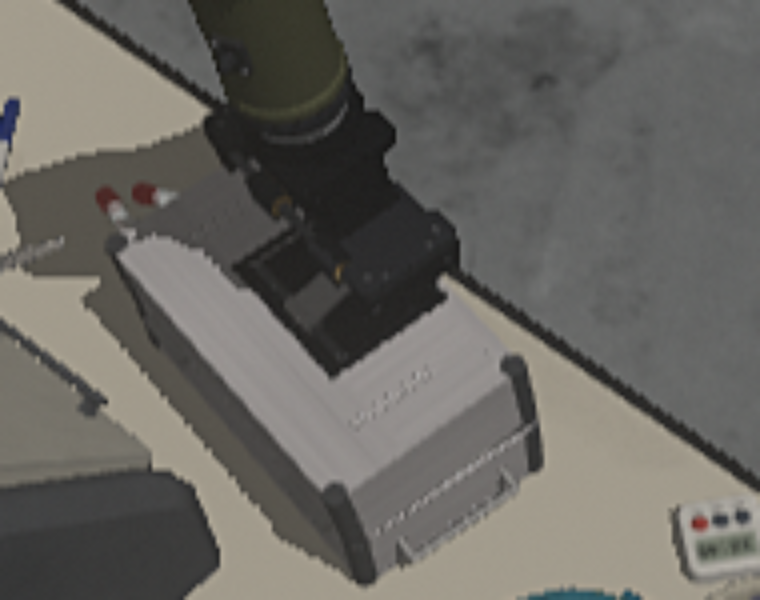

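The lid's front edge has already lifted slightly (a gap shows along the right end of the case), so the latch is free. I carry on along the lid's arc.

```bash
python3 - <<'E'
from path import *
p,R,o=tool(); b=g(0,.55)
for th in np.arange(.08,1.0,.08): print(round(th,2),np.round(R.T@(RC@(g(th,.57)-b))*1000,1))
E
```

```text
0.08 [-10.8   6.9  -0.1]
0.16 [-20.   14.   -0.1]
0.24 [-28.7  21.9  -0.2]
0.32 [-36.7  30.4  -0.3]
0.4 [-44.   39.5  -0.3]
0.48 [-50.5  49.2  -0.4]
0.56 [-56.3  59.4  -0.4]
0.64 [-61.2  70.1  -0.5]
0.72 [-65.2  81.   -0.5]
0.8 [-68.4  92.3  -0.6]
0.88 [-70.6 103.8  -0.6]
0.96 [-72.  115.4  -0.6]
```

```bash
python3 -m pendant '[[25,[-10.8,6.9,0],[0,0,-0.03]],[25,[-20,14,0],[0,0,-0.06]],[25,[-28.7,21.9,0],[0,0,-0.09]],[25,[-36.7,30.4,0],[0,0,-0.12]],[25,[-44,39.5,0],[0,0,-0.15]],[25,[-44,39.5,0],[0,0,-0.15]]]'
python3 - <<'E'
from path import *
c=shot('side','s4.png');cv2.imwrite('pics/s4c.png',cv2.resize(c['image'][60:210,150:340],None,fx=4,fy=4)[:600])
p,R,o=tool();print(p,RC.T@(p-C0),o['force'],o['grip_width'])
b=g(.4,.57)
for th in np.arange(.48,1.0,.08): print(round(th,2),np.round(R.T@(RC@(g(th,.57)-b))*1000,1))
E
```

```text
time_s: 4.45
tool_pos: [0.5343, -0.4212, 0.1785]
tool_rot: [-91.0, 75.9, 168.6]
force: [6.4, 2.4, -8.3]
grip_width: 0.0334
[ 0.5338 -0.4211  0.1784] [ 0.0089 -0.      0.1784] [  6.9802   3.4726 -10.753 ] 0.033662276091553915
0.48 [-7.9  8.7 -0. ]
0.56 [-15.   17.9  -0.1]
0.64 [-21.4  27.7  -0.1]
0.72 [-27.   38.   -0.1]
0.8 [-31.7  48.7  -0.1]
0.88 [-35.6  59.7  -0.2]
0.96 [-38.6  71.   -0.2]
```

View pics/s4c.png

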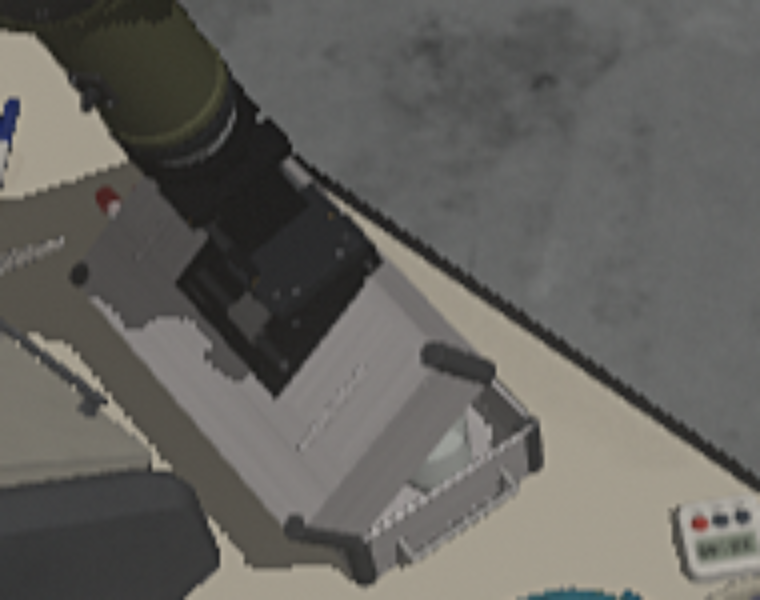

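The lid is at about 0.4 rad, and the standing bottle shows through the gap (about 440,450 in the crop). I continue.

```bash
python3 -m pendant '[[25,[-7.9,8.7,0],[0,0,-0.03]],[25,[-15,17.9,0],[0,0,-0.05]],[25,[-21.4,27.7,0],[0,0,-0.07]],[25,[-27,38,0],[0,0,-0.09]],[25,[-31.7,48.7,0],[0,0,-0.1]],[25,[-35.6,59.7,0],[0,0,-0.1]],[25,[-35.6,59.7,0],[0,0,-0.1]]]'
python3 - <<'E'
from path import *
c=shot('side','s5.png');cv2.imwrite('pics/s5c.png',cv2.resize(c['image'][40:190,130:320],None,fx=4,fy=4)[:600])
p,R,o=tool();print(p,RC.T@(p-C0),o['force'],o['grip_width'])
# backing off: straight up tool axis, and -case x
print('away -x case 60mm up 40', R.T@(RC@np.array([-60,0,0])), R.T@np.array([0,0,40.]))
E
```

```text
time_s: 5.08
tool_pos: [0.5975, -0.433, 0.1983]
tool_rot: [-90.9, 69.9, 168.6]
force: [1.8, 6.7, -6.1]
grip_width: 0.0338
[ 0.597  -0.4329  0.1983] [ 0.0733 -0.0002  0.1983] [ 1.6826  7.1191 -6.3898] 0.03362228285148205
away -x case 60mm up 40 [ 20.5829 -56.359    0.1003] [-37.5719 -13.7221  -0.2433]
```

View pics/s5c.png

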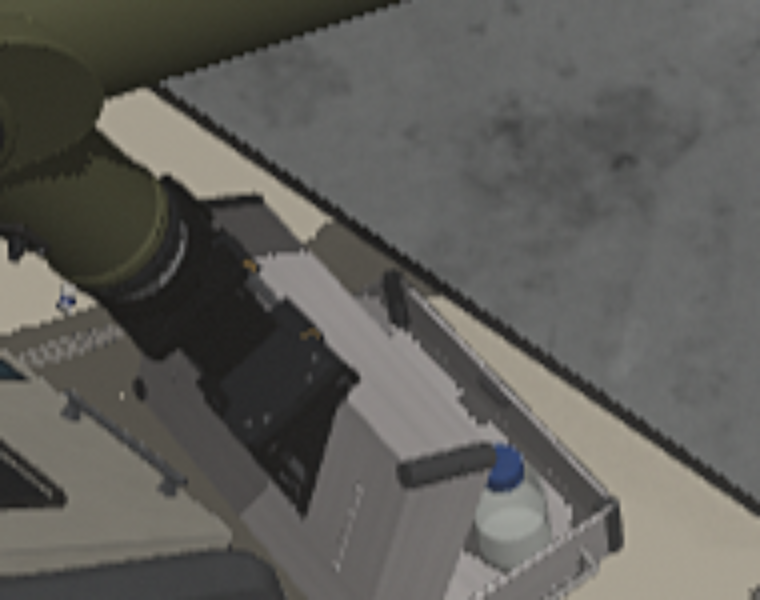

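```bash
python3 -m pendant '[[58,[0,0,0],[0,0,0]],[58,[0,0,0],[0,0,0]],[58,[0,0,0],[0,0,0]],[58,[-15,0,0],[0,0,0]],[58,[-40,0,0],[0,0,0]],[58,[-75,0,0],[0,0,0.05]],[58,[-110,0,0],[0,0,0.1]],[58,[-140,-20,0],[0,0,0.2]],[58,[-150,-50,0],[0,0,0.3]],[58,[-150,-50,0],[0,0,0.3]]]'
python3 - <<'E'
from path import *
c=shot('side','s6.png');cv2.imwrite('pics/s6c.png',cv2.resize(c['image'][40:190,130:320],None,fx=4,fy=4)[:600])
p,R,o=tool();print(p,RC.T@(p-C0),o['force'],o['grip_width'])
E
```

```text
time_s: 5.97
tool_pos: [0.5894, -0.4381, 0.3673]
tool_rot: [-80.5, 87.3, 178.4]
force: [-1.4, 0.2, 3.0]
grip_width: 0.0581
[ 0.5923 -0.4389  0.3669] [ 0.0697 -0.0069  0.3669] [ 0.6609 -1.4033  0.7942] 0.05785855172576266
```

View pics/s6c.png

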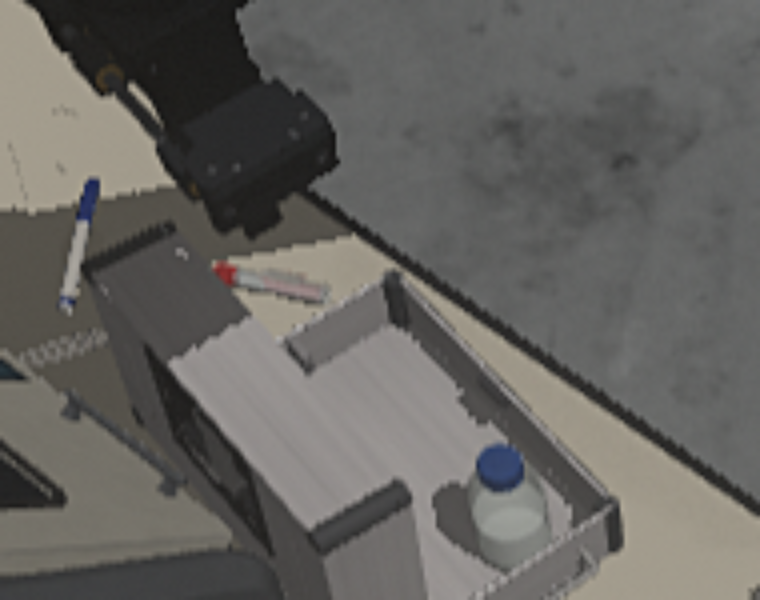

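The lid is rising by itself and stands past about 1 rad; the gripper is clear of it. Now I measure the fallen bottle precisely and check the lid.

```bash
python3 - <<'E'
from h import *
for n in ['side','top']:
    c=shot(n,n+'7.png')
    I=c['image'].astype(int)
    ms=models.masks_of(n,'bottle_mid')
    for m in ms[:3]: print(n,m['confidence'],np.round(np.array(m['extent'])*[640,400,640,400]))
    r0,r1,k0,k1=(235,275,375,440) if n=='side' else (203,230,230,278)
    cv2.imwrite(f'pics/{n}7b.png',cv2.resize(c['image'][r0:r1,k0:k1],None,fx=12,fy=12))
    for m in ms:
        e=np.array(m['extent'])*[640,400,640,400]
        if not(k0-5<e[0]<k1 and r0-5<e[1]<r1): continue
        M=m['pixels']; blue=M&(I[...,0]>I[...,2]+40)
        print('blue',blue.sum())
        A=cloud(c,M); A=A[A[:,2]>.01]
        B=cloud(c,blue); B=B[B[:,2]>.005]
        print('n',len(A),len(B),'body mean',A.mean(0),'cap',B.mean(0),np.median(B,0))
        # fit axis: cylinder points radius .028 z=.028 : use points mask
        body=cloud(c,M&~blue); body=body[body[:,2]>.03]
        from scipy.optimize import least_squares
        def f(q):
            b=np.array([-np.sin(q[2]),np.cos(q[2])]); d=body[:,:2]-q[:2]
            s=d@b; t=d@np.array([b[1],-b[0]])
            return np.hypot(t,body[:,2]-.028-q[3]*0)-.028
        s=body
        q=least_squares(f,[.455,.15,.15,0],loss='soft_l1',f_scale=.002).x; print('fit',q,np.degrees(q[2]))
        b=np.array([-np.sin(q[2]),np.cos(q[2])])
        for nm,X in (('all',A),('cap',B)):
            sd=(X[:,:2]-q[:2])@b; print(nm,np.percentile(sd,[0,2,50,98,100]))
E
```

```text
side 0.61 [390. 239. 428. 268.]
blue 48
n 732 47 body mean [0.4656 0.151  0.0471] cap [0.4538 0.1988 0.0411] [0.4538 0.1989 0.0422]
fit [ 0.5167 -0.128   0.2166  0.    ] 12.412144455595786
all [0.2362 0.2394 0.2823 0.3351 0.3393]
cap [0.3264 0.3264 0.3332 0.3389 0.3393]
top 0.57 [238. 210. 272. 227.]
blue 34
n 434 32 body mean [0.4549 0.1489 0.0463] cap [0.4472 0.1976 0.0394] [0.4463 0.1971 0.0384]
fit [ 0.4973 -0.1151  0.1443  0.    ] 8.269801829888076
all [0.2219 0.2232 0.2657 0.3235 0.3264]
cap [0.3097 0.3103 0.316  0.3235 0.3237]
```

View pics/side7b.png

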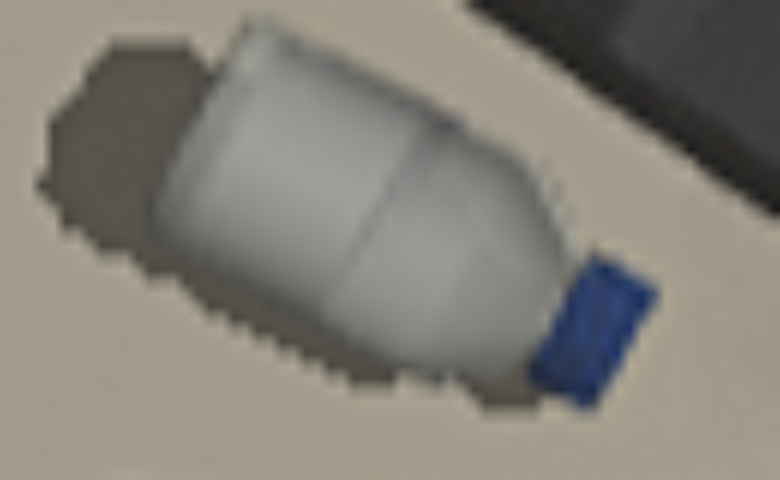

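View pics/top7.png

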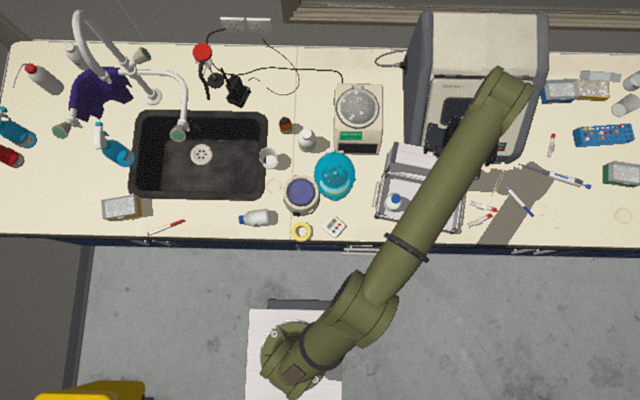

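View pics/top7b.png

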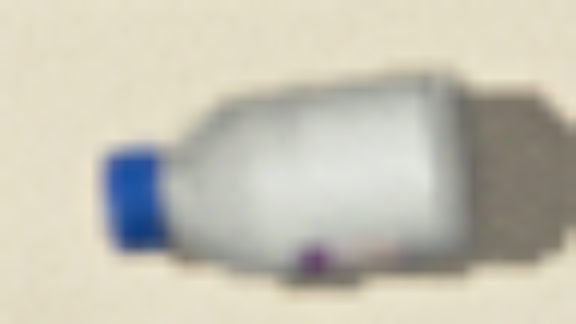

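Pictures: in the side view the fallen bottle's base is at about (393,247) and its cap at (424,262); the top view agrees, with the cap at (241,218). The lid stands up at the back of the case and the standing bottle is upright at (395,203). Fitted bottle axis: 8–12°, mid about (0.457, 0.156). Plan: grip the body tilted 45° towards the cap, so that after standing it up the tool is 45° from horizontal and the gripper clears the case walls.

```bash
cat >> h.py <<'E'
ang=np.radians(10.); B=np.array([-np.sin(ang),np.cos(ang),0]); N=np.array([np.cos(ang),np.sin(ang),0])
MID=np.array([.457,.1555,.029]); BETA=np.radians(45)
A1=-np.sin(BETA)*B-np.cos(BETA)*np.array([0,0,1.]); R1=Rtool(A1,N)
G=MID+.0045*B
E
python3 - <<'E'
from h import *
p,R,o=tool(); print(o['qpos'],p); 
print('high',delta(G-.23*A1+[0,0,.03],R1), G-.23*A1)
Rd=Rtool([0,0,-1],N); print('down',delta(G-.23*A1+[0,0,.03],Rd))
E
```

```text
[ 37.4623  32.3246  -7.4986  50.5455   5.112   99.9973 -68.923 ] [ 0.5994 -0.4377  0.3583]
high (array([ 151.5, -302.1, -712.8]), array([-1.7949, -0.7962, -0.487 ])) [0.428  0.3201 0.1916]
down (array([ 151.5, -302.1, -712.8]), array([-1.9319, -0.0479,  0.0341]))
```

```bash
python3 -m pendant '[[87,[0,-15,-35],[-0.12,0,0]],[87,[0,-30,-70],[-0.24,0,0]],[87,[5,-45,-105],[-0.36,0,0]],[87,[10,-60,-140],[-0.48,0,0]],[87,[15,-75,-175],[-0.6,0,0]],[87,[20,-90,-210],[-0.72,0,0]],[87,[25,-105,-245],[-0.84,0,0]],[87,[30,-120,-280],[-0.96,0,0]],[87,[35,-135,-315],[-1.08,0,0]],[87,[40,-150,-350],[-1.2,0,0]]]'
python3 - <<'E'
from h import *
p,R,o=tool(); print(o['qpos'],p); 
print('high',delta(G-.23*A1+[0,0,.05],R1))
E
```

```text
time_s: 7.05
tool_pos: [0.5157, -0.0631, 0.3248]
tool_rot: [-160.3, 87.0, 168.1]
force: [1.1, -0.7, 1.2]
grip_width: 0.0869
[ 29.0236   4.3083 -26.1127  90.5619   1.4333  88.5046 -28.679 ] [ 0.5157 -0.0631  0.3248]
high (array([  91.6,  282.3, -270.9]), array([-0.6657, -0.3345, -0.7509]))
```

```bash
python3 -m pendant '[[87,[5,28,-27],[-0.067,-0.033,-0.075]],[87,[10,56,-54],[-0.133,-0.067,-0.15]],[87,[18,85,-81],[-0.2,-0.1,-0.225]],[87,[27,113,-108],[-0.266,-0.134,-0.3]],[87,[36,141,-135],[-0.333,-0.167,-0.375]],[87,[46,169,-163],[-0.4,-0.2,-0.45]],[87,[57,198,-190],[-0.466,-0.234,-0.525]],[87,[68,226,-217],[-0.533,-0.268,-0.6]],[87,[80,254,-244],[-0.6,-0.301,-0.676]],[87,[91.6,282.3,-270.9],[-0.6657,-0.3345,-0.7509]]]'
python3 - <<'E'
from h import *
p,R,o=tool(); print(o['qpos'],p); 
print('resid',delta(G-.23*A1+[0,0,.05],R1))
print('pre',delta(G-.1*A1,R1)); print(delta(G,R1))
E
```

```text
time_s: 7.88
tool_pos: [0.4302, 0.3217, 0.2394]
tool_rot: [-90.2, 44.7, -80.4]
force: [1.8, -0.1, 1.4]
grip_width: 0.0869
[-25.1578  34.3634 -46.9368  82.9815  45.0357 114.6979 -62.9337] [0.4302 0.3217 0.2394]
resid (array([-0.7, -2.4, -2.5]), array([-0.0019, -0.0047,  0.0049]))
pre (array([164.5,  33.7,  -1.8]), array([-0.0019, -0.0047,  0.0049]))
(array([264.5,  34.2,  -1.3]), array([-0.0019, -0.0047,  0.0049]))
```

```bash
python3 -m pendant '[[87,[33,7,0],[0,0,0]],[87,[66,14,0],[0,0,0]],[87,[99,20,-1],[0,0,0]],[87,[132,27,-1],[0,-0.005,0.005]],[87,[164.5,33.7,-1.8],[0,-0.005,0.005]],[87,[164.5,33.7,-1.8],[0,-0.005,0.005]]]'
python3 - <<'E'
from h import *
p,R,o=tool(); print(o['qpos'],p); 
print(delta(G,R1))
c=shot('side','s8.png');cv2.imwrite('pics/s8c.png',cv2.resize(c['image'][190:330,330:520],None,fx=4,fy=4))
c=shot('top','t8.png');cv2.imwrite('pics/t8c.png',cv2.resize(c['image'][160:280,180:340],None,fx=4,fy=4))
E
```

```text
time_s: 8.38
tool_pos: [0.4431, 0.2222, 0.0957]
tool_rot: [-90.4, 44.8, -80.7]
force: [0.6, -1.7, -0.8]
grip_width: 0.0868
[-17.0051  35.6866 -44.3306  99.7516  48.0243  98.1797 -67.1962] [0.4431 0.2222 0.0957]
(array([92.1,  2.4,  2.9]), array([-0.0015, -0.0091,  0.0029]))
```

View pics/s8c.png

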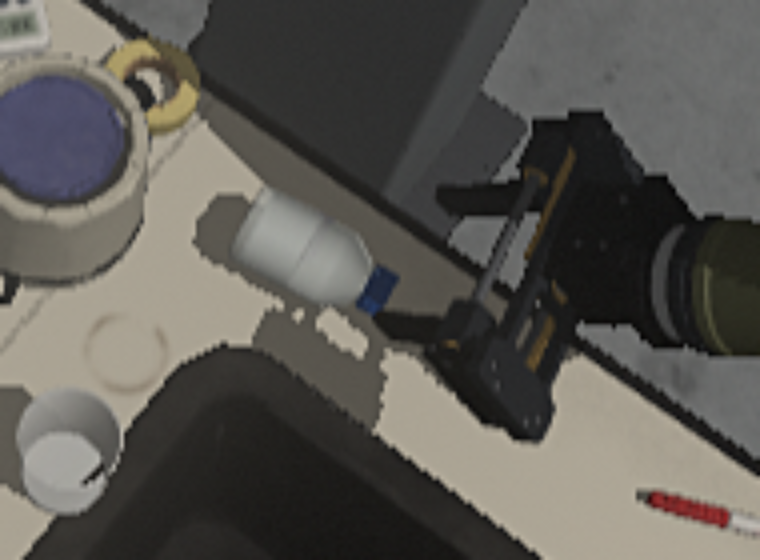

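View pics/t8c.png

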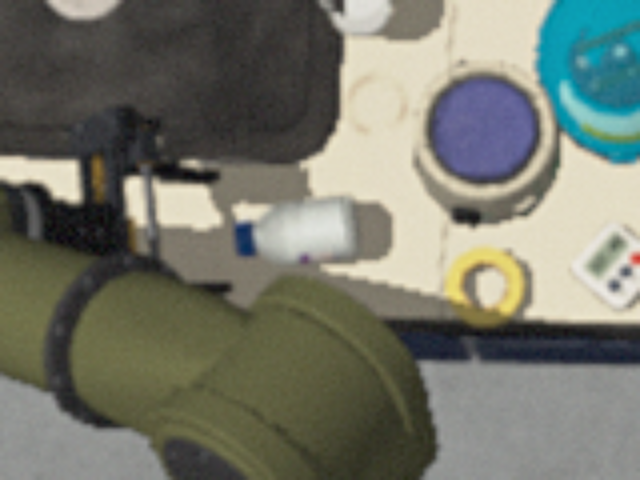

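The fingers straddle the bottle line on both sides (top crop: fingers at y≈175 and 288, bottle axis at about 232). I advance onto the body and grip.

```bash
python3 -m pendant '[[87,[25,1,1],[0,-0.003,0]],[87,[50,2,2],[0,-0.005,0.001]],[87,[70,2.4,2.9],[0,-0.009,0.003]],[87,[84,2.4,2.9],[0,-0.009,0.003]],[87,[92,2.4,2.9],[0,-0.009,0.003]],[87,[92,2.4,2.9],[0,-0.009,0.003]]]'
python3 - <<'E'
from h import *
p,R,o=tool(); print(o['qpos'],p,o['force']); 
print(delta(G,R1))
E
python3 -m pendant '[[50,[0,0,0],[0,0,0]],[50,[0,0,0],[0,0,0]],[50,[0,0,0],[0,0,0]],[50,[0,0,0],[0,0,0]],[50,[0,0,0],[0,0,0]],[50,[0,0,0],[0,0,0]]]' 25
python3 - <<'E'
from h import *
p,R,o=tool(); print(p,o['force']); 
c=shot('side','s9.png');cv2.imwrite('pics/s9c.png',cv2.resize(c['image'][190:330,330:520],None,fx=4,fy=4))
E
```

```text
time_s: 8.98
tool_pos: [0.458, 0.1651, 0.0346]
tool_rot: [-89.1, 45.3, -79.3]
force: [0.3, 0.1, -0.0]
grip_width: 0.0875
[-12.8752  36.8528 -42.0177 106.3524  52.4972  89.8658 -68.7006] [0.458  0.1651 0.0346] [ 0.3099  0.0516 -0.0486]
(array([ 7.3,  0.5, -2.7]), array([-0.006 ,  0.0088, -0.0057]))
time_s: 9.48
tool_pos: [0.4574, 0.1655, 0.0352]
tool_rot: [-89.1, 45.3, -79.2]
force: [-1.4, 0.5, 1.0]
grip_width: 0.0554
[0.4574 0.1655 0.0352] [-1.404   0.5007  0.9917]
```

View pics/s9c.png

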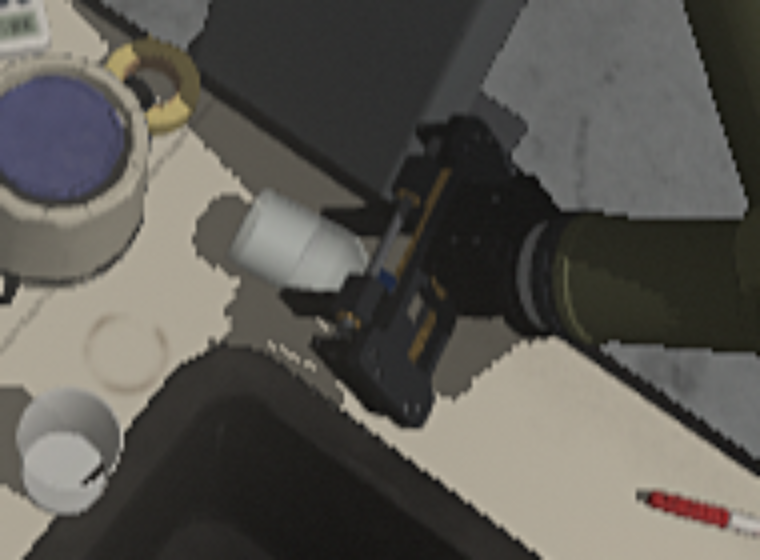

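The bottle's body is between the pads (55.4 mm). I lift it slightly, check, and compute the standing-up poses.

```bash
python3 - <<'E'
from h import *
p,R,o=tool(); up=R.T@np.array([0,0,1.]); print('up',up, R)
m=np.array([.457,.1555,.028]); np.savez('grasp.npz',mid_t=R.T@(m-p),u_t=R.T@B); print('mid in tool mm',R.T@(m-p)*1000,R.T@B)
E
```

```text
up [-0.711  -0.7031  0.0108] [[ 0.1317 -0.1181  0.9842]
 [-0.6907  0.7012  0.1765]
 [-0.711  -0.7031  0.0108]]
mid in tool mm [11.9633 -1.838  -2.2264] [-0.7031  0.7111  0.0029]
```

```bash
python3 -m pendant '[[80,[0,0,0],[0,0,0]],[80,[0,0,0],[0,0,0]],[80,[3,0,-1],[0,0,0]],[80,[6,0,-2],[0,0,0]],[80,[8,0,-2],[0,0,0]],[80,[8,0,-2],[0,0,0]]]'
python3 - <<'E'
from h import *
p,R,o=tool(); print(p,o['force'],delta(G,R1))
E
python3 -m pendant '[[50,[0,0,0],[0,0,0]],[50,[0,0,0],[0,0,0]],[50,[0,0,0],[0,0,0]],[50,[0,0,0],[0,0,0]],[50,[0,0,0],[0,0,0]],[50,[0,0,0],[0,0,0]]]' 30
python3 - <<'E'
from h import *
p,R,o=tool(); print(p,o['force'],delta(G,R1)); up=R.T@np.array([0,0,1.]); print('up',up*60)
m=np.array([.457,.1555,.028]); np.savez('grasp.npz',mid_t=R.T@(m-p),u_t=R.T@B); print('mid in tool mm',R.T@(m-p)*1000,R.T@B)
E
```

```text
time_s: 10.03
tool_pos: [0.4567, 0.1585, 0.0288]
tool_rot: [-89.2, 45.3, -79.3]
force: [-0.6, -0.2, -0.0]
grip_width: 0.0787
[0.4567 0.1585 0.0288] [-0.5533 -0.2086 -0.0216] (array([-1.2,  0.9, -0.3]), array([-0.0056,  0.0091, -0.0051]))
time_s: 10.53
tool_pos: [0.4572, 0.1596, 0.0293]
tool_rot: [-89.0, 45.3, -79.1]
force: [1.0, 0.4, 0.5]
grip_width: 0.0546
[0.4572 0.1596 0.0293] [0.9946 0.367  0.5176] (array([-0.1,  0.6, -0.9]), array([-0.006 ,  0.0107, -0.0061]))
up [-42.6816 -42.1637   0.71  ]
mid in tool mm [ 3.7629 -1.9199 -0.9207] [-0.7027  0.7114  0.0033]
```

```bash
python3 -m pendant '[[50,[-7,-7,0],[0,0,0]],[50,[-21,-21,0],[0,0,0]],[50,[-42,-42,0],[0,0,0]],[50,[-63,-63,0],[0,0,0]],[50,[-85,-84,0],[0,0,0]],[50,[-85,-84,0],[0,0,0]]]'
python3 - <<'E'
from h import *
p,R,o=tool(); print(p,o['force'],o['grip_width'],o['qpos'])
c=shot('side','s10.png');cv2.imwrite('pics/s10c.png',cv2.resize(c['image'][170:330,330:520],None,fx=4,fy=3.7))
g=np.load('grasp.npz'); u=R@g['u_t']; print('axis',u)
# stand up about N
M=Ro.from_rotvec(np.cross(u,[0,0,1])/np.linalg.norm(np.cross(u,[0,0,1]))*np.arccos(u[2])).as_matrix()
print('stand',np.round(Ro.from_matrix(R.T@M@R).as_rotvec(),3))
E
```

```text
time_s: 11.03
tool_pos: [0.4571, 0.1611, 0.1545]
tool_rot: [-88.4, 45.4, -78.7]
force: [0.0, 1.4, -1.4]
grip_width: 0.0546
[0.4571 0.1611 0.1545] [ 0.0437  1.3759 -1.433 ] 0.05456996961802102 [ -8.9246  25.6131 -46.0153 104.243   47.037   96.2554 -59.4101]
axis [-0.1736  0.9848  0.0017]
stand [0.025 0.018 1.569]
```

View pics/s10c.png

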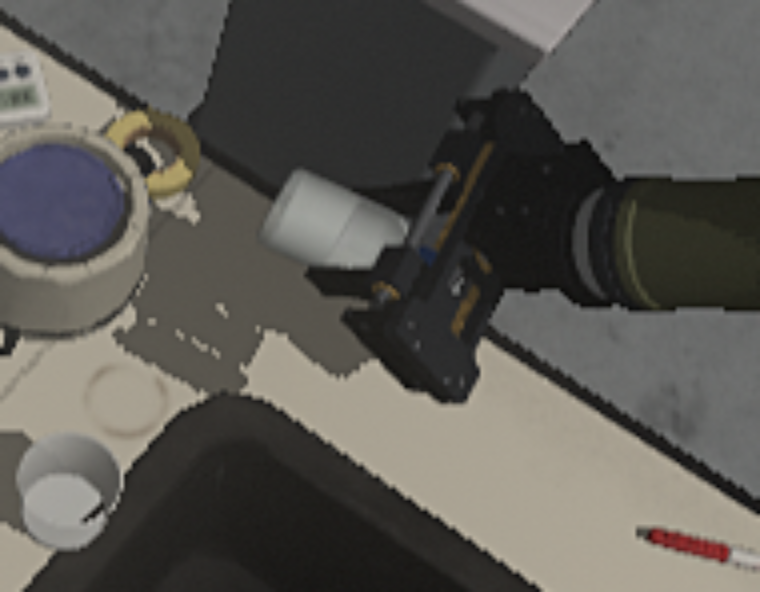

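The bottle is up in the air and has not slipped. I turn it through tool-down while raising it, then carry it over.

```bash
python3 -m pendant '[[50,[-15,-15,0],[0,0,0.08]],[50,[-35,-35,0],[0,0,0.18]],[50,[-55,-55,0],[0,0,0.28]],[50,[-75,-75,0],[0,0,0.38]],[50,[-95,-95,0],[0,0,0.48]],[50,[-110,-110,0],[0,0,0.58]],[50,[-110,-110,0],[0,0,0.68]],[50,[-110,-110,0],[0,0,0.78]],[50,[-110,-110,0],[0,0,0.78]]]'
cat >> h.py <<'E'
def final(target_case,z_mid,yaw_h=PSI):
    """tool pose for upright bottle: tool heading direction yaw_h, mid at case xy, z"""
    g=np.load('grasp.npz'); u=g['u_t']/np.linalg.norm(g['u_t'])
    # want R u = up, R x-axis horizontal heading = h
    h=np.array([np.cos(yaw_h),np.sin(yaw_h),0])
    xt=np.array([1.,0,0]); e2=xt-u*(u@xt); e2/=np.linalg.norm(e2)
    T=np.stack([u,e2,np.cross(u,e2)],1); W=np.stack([[0,0,1.],h,np.cross([0,0,1.],h)],1)
    R=W@T.T
    m=case([target_case[0],target_case[1],z_mid]); return m-R@g['mid_t'],R
E
python3 - <<'E'
from h import *
p,R,o=tool(); print(p,o['force'],o['grip_width'],o['qpos'])
for yaw in (-10,-30,-50,-70):
    P,RF=final([.0,-.05],.20,np.radians(yaw)); print(yaw,P,RF[:,0],delta(P,RF))
E
```

```text
time_s: 11.83
tool_pos: [0.455, 0.1525, 0.3039]
tool_rot: [5.0, 89.4, 14.6]
force: [0.3, -1.7, -1.7]
grip_width: 0.0549
[0.455  0.1525 0.3039] [ 0.2662 -1.6802 -1.7421] 0.05490982989347752 [ 22.6277  -3.768  -41.8275  99.661   -2.4843  82.5478  -9.2558]
-10 [ 0.5145 -0.4693  0.204 ] [ 0.7006 -0.1235 -0.7027] (array([  98.9, -623.2,  -45.9]), array([ 1.795 , -0.7455,  0.5175]))
-30 [ 0.5144 -0.4688  0.204 ] [ 0.6161 -0.3557 -0.7027] (array([  98.9, -622.6,  -46. ]), array([ 2.1145, -0.8803,  0.4023]))
-50 [ 0.5144 -0.4682  0.204 ] [ 0.4573 -0.545  -0.7027] (array([  98.9, -622.1,  -45.8]), array([ 2.4285, -1.0132,  0.2604]))
-70 [ 0.5147 -0.4677  0.204 ] [ 0.2433 -0.6685 -0.7027] (array([  98.9, -621.6,  -45.5]), array([ 2.735 , -1.1431,  0.0869]))
```

```bash
python3 -m pendant '[[50,[0,-25,-2],[0.09,-0.037,0.026]],[50,[0,-55,-4],[0.18,-0.075,0.052]],[50,[0,-85,-7],[0.27,-0.112,0.078]],[50,[0,-120,-10],[0.36,-0.149,0.103]],[50,[0,-155,-13],[0.45,-0.187,0.13]],[50,[0,-190,-16],[0.54,-0.224,0.155]],[50,[0,-220,-19],[0.63,-0.261,0.181]],[50,[0,-250,-22],[0.72,-0.298,0.207]],[50,[0,-280,-24],[0.81,-0.336,0.233]],[50,[0,-311,-25],[0.9,-0.373,0.259]]]'
python3 - <<'E'
from h import *
p,R,o=tool(); print(p,o['force'],o['grip_width'],o['qpos'])
P,RF=final([.0,-.055],.25); print(P,delta(P,RF))
E
```

```text
time_s: 12.67
tool_pos: [0.4832, -0.1524, 0.3013]
tool_rot: [61.3, 64.5, 18.8]
force: [-0.3, 0.5, -1.4]
grip_width: 0.0548
[ 0.4832 -0.1524  0.3013] [-0.2913  0.4753 -1.3741] 0.054766492406337276 [ 41.5183 -13.6233 -12.3043 112.9702 -24.0103  64.4938  -5.896 ]
[ 0.5136 -0.4743  0.254 ] (array([  10.3, -228.5,  233.3]), array([ 0.9059, -0.3831,  0.2601]))
```

```bash
python3 -m pendant '[[50,[0,-23,24],[0.09,-0.038,0.026]],[50,[1,-46,48],[0.18,-0.076,0.052]],[50,[2,-69,71],[0.27,-0.115,0.078]],[50,[3,-92,94],[0.36,-0.153,0.104]],[50,[4,-115,117],[0.45,-0.191,0.13]],[50,[5,-138,141],[0.54,-0.23,0.156]],[50,[6,-161,164],[0.63,-0.268,0.182]],[50,[7,-184,188],[0.72,-0.306,0.208]],[50,[9,-207,211],[0.81,-0.345,0.234]],[50,[10.3,-228.5,233.3],[0.906,-0.383,0.26]]]'
python3 -m pendant '[[50,[0,0,0],[0,0,0]],[50,[0,0,0],[0,0,0]]]'
python3 - <<'E'
from h import *
p,R,o=tool(); print(p,o['force'],o['grip_width'],o['qpos'])
P,RF=final([.0,-.055],.25); print(P,delta(P,RF), R@np.load('grasp.npz')['u_t'])
c=shot('side','s11.png');cv2.imwrite('pics/s11c.png',cv2.resize(c['image'][60:220,130:340],None,fx=3.7,fy=3.7))
print(models.landmark_of('side','lid'))
c=shot('top','t11.png');cv2.imwrite('pics/t11c.png',cv2.resize(c['image'][120:270,340:510],None,fx=4,fy=4))
E
```

```text
time_s: 13.5
tool_pos: [0.516, -0.4734, 0.2531]
tool_rot: [90.1, 44.7, -10.1]
force: [0.8, 0.1, -1.9]
grip_width: 0.0546
time_s: 13.67
tool_pos: [0.5158, -0.4723, 0.2528]
tool_rot: [90.0, 44.7, -9.9]
force: [1.0, 0.1, -1.2]
grip_width: 0.0546
[ 0.5158 -0.4723  0.2528] [ 1.016   0.0964 -1.2062] 0.054603926588931276 [ 52.613    4.909    2.3786 109.8652 -49.7898  41.4497 -13.3622]
[ 0.5136 -0.4743  0.254 ] (array([-2.1, -0.4,  2.3]), array([ 0.0014, -0.0062,  0.0016])) [ 0.001  -0.0036  1.    ]Traceback (most recent call last):
  File "<stdin>", line 5, in <module>
ValueError: it knows: bottle_in_mid, bottle_mid, case, case_floor, case_hinge, dish, paddle_grip
```

View pics/s11c.png

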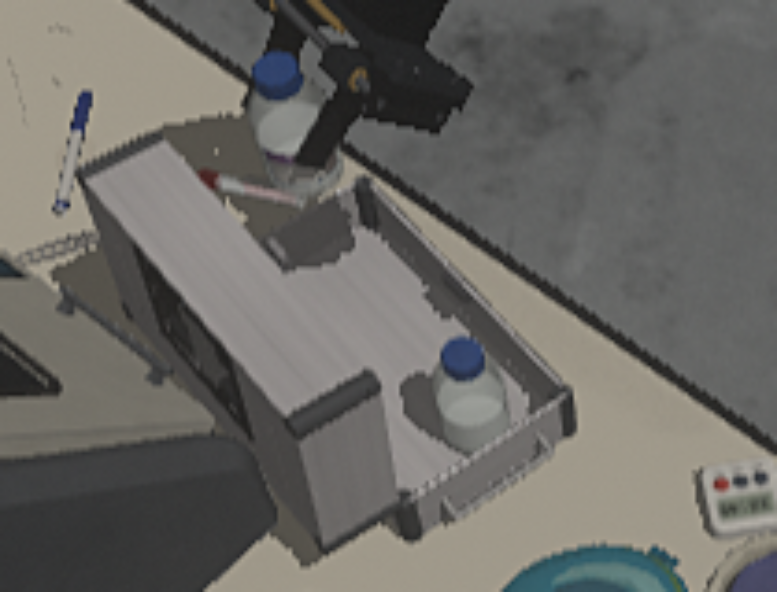

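The bottle hangs upright over the case (cap at about (278,75) in the crop), the standing bottle is at (465,400) and the lid stands open. I check the lid angle, both bottles and the case's floor in the depth data.

```bash
cat > chk.py <<'E'
from h import *
def chk(tag):
  for n in ['side','top']:
    c=shot(n,n+tag+'.png'); I=c['image'].astype(int)
    a=np.ones((400,640),bool); P=cloud(c,a); L=(P-C0)@RC
    q=(np.abs(L[:,1])<.13)&(L[:,0]>.03)&(L[:,0]<.2)&(L[:,2]>.08)&(L[:,2]<.235)
    X=L[q]; 
    t=X[X[:,2]>.2]; print(n,'lid pts',len(X),'front-edge face x range',np.percentile(t[:,0],[2,50,98]) if len(t) else '', 'z98',np.percentile(X[:,2],98) if len(X) else '')
    bl=(I[...,0]>I[...,2]+50)&(I[...,0]>I[...,1]+25); r,k=np.nonzero(bl&(c['range_z']>0))
    B=(cloud(c,bl)-C0)@RC; s=(abs(B[:,0])<.1)&(abs(B[:,1])<.15)&(B[:,2]>.06)&(B[:,2]<.45)
    B=B[s]
    for y0,y1 in((-.15,.03),(.03,.15)):
        b=B[(B[:,1]>y0)&(B[:,1]<y1)]
        if len(b)>5: print('  cap',len(b),np.median(b,0),'top z',np.percentile(b[:,2],95))
    f=L[(abs(L[:,0])<.06)&(L[:,1]<-.02)&(L[:,1]>-.12)&(L[:,2]<.02)]; print('  floor z',np.median(f[:,2]) if len(f) else None)
if __name__=='__main__':
    import sys; chk(sys.argv[1])
    p,R,o=tool(); P,RF=final([.0,-.055],.065); print(P,delta(P,RF), o['force'])
E
python3 chk.py 12
```

```text
side lid pts 4291 front-edge face x range [0.0688 0.1041 0.1357] z98 0.22205468657333166
  cap 77 [ 0.0041 -0.0516  0.3042] top z 0.30732960103516416
  cap 63 [-0.0188  0.0922  0.1101] top z 0.11328031580098027
  floor z 0.005199240793637205
top lid pts 2512 front-edge face x range [0.0682 0.0998 0.1323] z98 0.22279541974313774
  cap 96 [ 0.0007 -0.0537  0.3043] top z 0.30821626292251547
  cap 63 [-0.0206  0.09    0.1089] top z 0.11365260212635864
  floor z 0.0036658195380909753
[ 0.5136 -0.4743  0.069 ] (array([ 129.1, -135.5,    2.6]), array([ 0.0047, -0.0054, -0.0028])) [ 0.5405 -0.0947 -1.5421]
```

The lid is at about 1.5 rad and both bottles are where expected. I lower the bottle, slowing near the floor.

```bash
python3 -m pendant '[[50,[14,-14,1],[0,0,0]],[50,[30,-31,2],[0.002,-0.002,0]],[50,[46,-48,2.6],[0.004,-0.004,0]],[50,[62,-65,2.6],[0.004,-0.005,0]],[50,[78,-82,2.6],[0.004,-0.005,0]],[50,[93,-98,2.6],[0.004,-0.005,0]],[50,[105,-111,2.6],[0.004,-0.005,0]],[50,[115,-121.5,2.6],[0.004,-0.005,0]],[50,[115,-121.5,2.6],[0.004,-0.005,0]]]'
python3 - <<'E'
from chk import *
chk('13')
p,R,o=tool(); P,RF=final([.0,-.055],.0565); print(p,P,delta(P,RF), o['force'],o['grip_width'])
c=cv2.imread('pics/side13.png'); cv2.imwrite('pics/s13c.png',cv2.resize(c[60:220,130:340],None,fx=3.7,fy=3.7))
E
```

```text
time_s: 14.57
tool_pos: [0.5119, -0.4741, 0.0864]
tool_rot: [89.9, 44.6, -10.4]
force: [-0.1, -0.0, -2.4]
grip_width: 0.0547
side lid pts 4273 front-edge face x range [0.0696 0.1044 0.1357] z98 0.2218629374336362
  cap 61 [-0.0008 -0.0551  0.1365] top z 0.13952582974613637
  cap 67 [-0.0178  0.0914  0.1102] top z 0.11386012947197877
  floor z 0.005387430423383854
top lid pts 2505 front-edge face x range [0.0687 0.1003 0.1324] z98 0.22233697276782396
  cap 72 [-0.0036 -0.0578  0.1375] top z 0.14248567174392732
  cap 63 [-0.0208  0.0899  0.1081] top z 0.1144478148209936
  floor z 0.004660566001300381
[ 0.5132 -0.4761  0.0903] [ 0.5136 -0.4743  0.0605] (array([ 20.9, -21.2,  -2. ]), array([-0.001 ,  0.0022, -0.0049])) [ 0.4269  0.213  -1.2108] 0.054354478753946854
```

View pics/s13c.png

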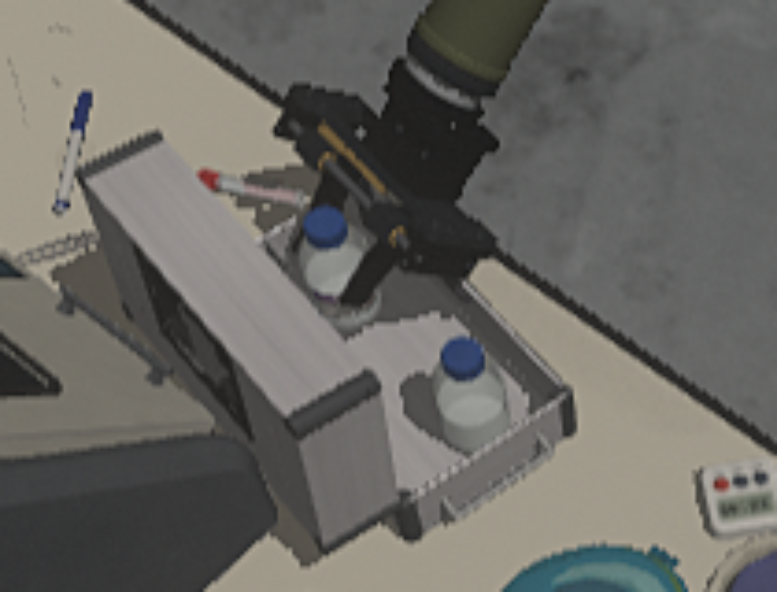

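The gripped bottle's cap is about 27 mm above the standing one's, so its base is about 27 mm off the floor; the gripper body clears the front wall and the other bottle. Now the last part in small steps, watching the force.

```bash
python3 -m pendant '[[50,[4,-4,0],[0,0,0]],[50,[8,-8,0],[0,0,0]],[50,[12,-12,0],[0,0,0]],[50,[14,-14,0],[0,0,0]],[50,[14,-14,0],[0,0,0]],[50,[14,-14,0],[0,0,0]]]'
python3 - <<'E'
from chk import *
chk('14')
p,R,o=tool(); P,RF=final([.0,-.055],.0565); print(p,P,delta(P,RF), o['force'],o['grip_width'])
E
```

```text
time_s: 15.17
tool_pos: [0.5125, -0.4773, 0.0699]
tool_rot: [89.6, 44.4, -10.7]
force: [0.2, -0.3, -0.5]
grip_width: 0.0549
side lid pts 4285 front-edge face x range [0.0696 0.1043 0.1356] z98 0.221857932167074
  cap 66 [ 0.0008 -0.0584  0.1196] top z 0.12291464500164095
  cap 67 [-0.0185  0.0921  0.11  ] top z 0.11260281637637762
  floor z 0.005268482689201215
top lid pts 2510 front-edge face x range [0.068  0.1    0.1324] z98 0.22328665979304899
  cap 68 [-0.0036 -0.0595  0.1188] top z 0.12443329350259091
  cap 62 [-0.0203  0.0897  0.1082] top z 0.11375715464571297
  floor z 0.004683041032304436
[ 0.5127 -0.4775  0.0705] [ 0.5136 -0.4743  0.0605] (array([ 7.1, -6.9, -3.4]), array([-0.0017,  0.0042, -0.0052])) [ 0.3794 -0.034  -2.1626] 0.054616960099476274
```

About 10 mm left by both the depth data and the tool pose. I step down 8 mm, then 1 mm at a time.

```bash
python3 -m pendant '[[50,[2,-2,0],[0,0,0]],[50,[4,-4,0],[0,0,0]],[50,[5.5,-5.5,0],[0,0,0]],[50,[5.5,-5.5,0],[0,0,0]],[50,[5.5,-5.5,0],[0,0,0]]]'
python3 -m pendant '[[50,[0.7,-0.7,0],[0,0,0]],[50,[0.7,-0.7,0],[0,0,0]],[50,[0.7,-0.7,0],[0,0,0]]]'
python3 -m pendant '[[50,[0.7,-0.7,0],[0,0,0]],[50,[0.7,-0.7,0],[0,0,0]],[50,[0.7,-0.7,0],[0,0,0]]]'
```

```text
time_s: 15.68
tool_pos: [0.5126, -0.4773, 0.0621]
tool_rot: [89.6, 44.4, -10.7]
force: [-0.2, 0.2, -1.7]
grip_width: 0.0545
time_s: 15.93
tool_pos: [0.5127, -0.4774, 0.0615]
tool_rot: [89.6, 44.4, -10.7]
force: [0.0, 0.1, -0.9]
grip_width: 0.0548
time_s: 16.18
tool_pos: [0.5127, -0.4774, 0.0604]
tool_rot: [89.6, 44.4, -10.7]
force: [0.2, 0.2, -1.7]
grip_width: 0.0547
```

```bash
for i in 1 2; do :; done; python3 -m pendant '[[50,[0.7,-0.7,0],[0,0,0]],[50,[0.7,-0.7,0],[0,0,0]],[50,[0.7,-0.7,0],[0,0,0]]]'
python3 -m pendant '[[50,[0.5,-0.5,0],[0,0,0]],[50,[0.5,-0.5,0],[0,0,0]],[50,[0.5,-0.5,0],[0,0,0]]]'
python3 -c "
from chk import *
chk('15')"
```

```text
time_s: 16.43
tool_pos: [0.5132, -0.4775, 0.0602]
tool_rot: [89.6, 44.3, -10.7]
force: [-1.0, 1.3, 2.2]
grip_width: 0.0548
time_s: 16.68
tool_pos: [0.5134, -0.4775, 0.0601]
tool_rot: [89.6, 44.2, -10.7]
force: [-3.2, 3.1, 6.2]
grip_width: 0.0553
side lid pts 4273 front-edge face x range [0.0696 0.1043 0.1357] z98 0.2220183672973206
  cap 64 [ 0.0034 -0.0578  0.1109] top z 0.11550973994875412
  cap 66 [-0.0179  0.0917  0.1098] top z 0.11465647203412599
  floor z 0.005474052615983549
top lid pts 2499 front-edge face x range [0.0682 0.0998 0.1324] z98 0.22272403433448337
  cap 64 [-0.0016 -0.06    0.1098] top z 0.11343275058438719
  cap 63 [-0.0201  0.0896  0.1085] top z 0.113361420370044
  floor z 0.004295720687400584
```

The floor is touched (force up to +6 N, cap heights level). I release and back out along the tool axis.

```bash
python3 -m pendant '[[60,[0,0,0],[0,0,0]],[66,[0,0,0],[0,0,0]],[76,[0,0,0],[0,0,0]],[76,[0,0,0],[0,0,0]],[76,[0,0,0],[0,0,0]],[76,[0,0,0],[0,0,0]]]'
python3 - <<'E'
from chk import *
chk('16')
c=cv2.imread('pics/side16.png'); cv2.imwrite('pics/s16c.png',cv2.resize(c[60:220,130:340],None,fx=3.7,fy=3.7))
p,R,o=tool(); print(RC.T@(p-C0),o['grip_width'],o['force'])
E
```

```text
time_s: 17.28
tool_pos: [0.5127, -0.4774, 0.0585]
tool_rot: [89.6, 44.4, -10.7]
force: [0.1, 0.2, 0.3]
grip_width: 0.0753
side lid pts 4273 front-edge face x range [0.0696 0.1043 0.1356] z98 0.22172538659156912
  cap 64 [ 0.0017 -0.0576  0.1096] top z 0.11334859570962977
  cap 66 [-0.0173  0.0912  0.1096] top z 0.11268210158142516
  floor z 0.005618445544923301
top lid pts 2501 front-edge face x range [0.0685 0.1003 0.1327] z98 0.22242315799303358
  cap 70 [-0.0014 -0.0582  0.1086] top z 0.11396756885030243
  cap 63 [-0.0214  0.09    0.1089] top z 0.11385073486690438
  floor z 0.00421433069471111
[-0.0017 -0.0592  0.0586] 0.07548365212791298 [-0.5034 -0.6286 -0.4495]
```

View pics/s16c.png

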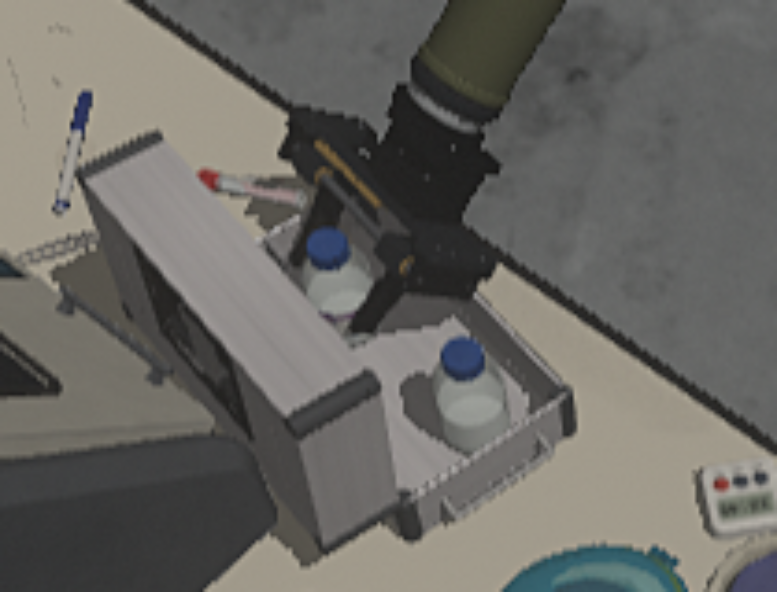

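The bottle stands free between the open fingers, cap at (328,248), level with the other one at (462,357). I retreat.

```bash
python3 -m pendant '[[76,[-8,0,0],[0,0,0]],[76,[-20,0,0],[0,0,0]],[76,[-40,0,0],[0,0,0]],[76,[-65,0,0],[0,0,0]],[76,[-95,0,0],[0,0,0]],[76,[-130,0,0],[0,0,0]],[76,[-165,0,0],[0,0,0]],[76,[-190,0,0],[0,0,0]],[76,[-190,0,0],[0,0,0]],[76,[-190,0,0],[0,0,0]]]'
python3 - <<'E'
from chk import *
chk('17')
c=cv2.imread('pics/side17.png'); cv2.imwrite('pics/s17c.png',cv2.resize(c[60:220,130:340],None,fx=3.7,fy=3.7))
p,R,o=tool(); print(RC.T@(p-C0),o['grip_width'],o['force'])
for n in('side','top'):
  for l in ('bottle_mid','bottle_in_mid'):
    for d in models.landmark_of(n,l)[:2]: print(n,l,round(d['confidence'],2),(ray_plane(optics.read_camera(n),d['centre'][0]*400,d['centre'][1]*640,.0565)-C0)@RC)
E
```

```text
time_s: 18.22
tool_pos: [0.3781, -0.4533, 0.1938]
tool_rot: [89.4, 44.2, -11.0]
force: [1.0, 0.1, -0.9]
grip_width: 0.0759
side lid pts 4274 front-edge face x range [0.0696 0.1043 0.1358] z98 0.22174442358552693
  cap 63 [ 0.0019 -0.0577  0.1094] top z 0.11306552356086488
  cap 59 [-0.019   0.091   0.1103] top z 0.11346083593945756
  floor z 0.005584626595918518
top lid pts 2511 front-edge face x range [0.0685 0.0999 0.1323] z98 0.22281122054225871
  cap 70 [-0.0022 -0.0584  0.1086] top z 0.11416830902088335
  cap 63 [-0.0209  0.0896  0.1082] top z 0.11471965080772373
  floor z 0.004249842243451263
[-0.1374 -0.0577  0.1913] 0.07614256438158429 [-0.4133 -0.7463 -0.9649]
side bottle_mid 0.66 [-0.0001 -0.0597  0.0565]
side bottle_in_mid 0.89 [-0.0151  0.085   0.0565]
top bottle_mid 0.74 [ 0.     -0.0693  0.0565]
top bottle_in_mid 0.56 [-0.0073  0.0969  0.0565]
```

View pics/s17c.png

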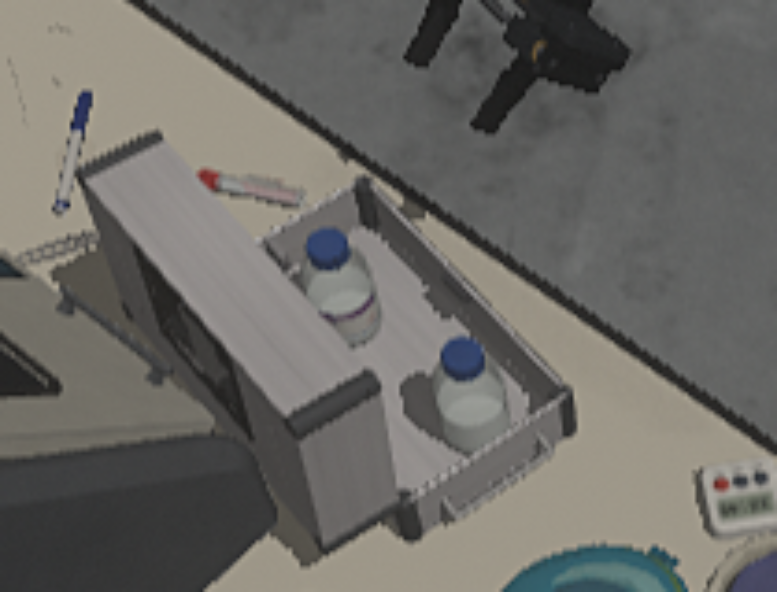

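Both bottles stand upright in the case, caps at (328,248) and (462,357). The lid is open and the gripper is well clear, so I hand in.

```bash
python3 -m pendant '[[76,[0,0,0],[0,0,0]],[76,[0,0,0],[0,0,0]]]'; python3 -c "
from cell import env
print(env.sign_off())"
```

```text
time_s: 18.88
tool_pos: [0.3793, -0.4521, 0.1914]
tool_rot: [89.6, 44.4, -10.7]
force: [0.5, -0.7, 0.2]
grip_width: 0.0763
the job is handed in; nothing more can be done
None
```

The fallen bottle now stands upright on the floor of the case, the lid is fully open, and I handed the job in at about 19 s of the 64 s allowed. No verdict was reported.

**What I did:** I pulled up the paddle, raised the lid to about 0.9 rad and let the gas stay take it to the stop. I then gripped the bottle at its body, stood it up in the air and lowered it until it touched the floor (about 6 N). After that I released it and backed out.

**Last checks:**
- **Lid:** the depth data put it at about 1.5 rad.
- **Bottles:** both stand upright with their caps level within about 1.5 mm. The placed one is at roughly x = 0, y = -58 mm in the case frame; the other is at about y = +90 mm.
- **Robot:** the gripper is about 14 cm away, with only noise on the force reading.

**Disagreements:**
- The two cameras and the bottle landmark estimates differed by up to about 12 mm.
- My first grip on the bottle came out about 7 mm too shallow, so I opened and gripped it again deeper before lifting.

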